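Load the second locating block on the hand carrier and lift it level

ROBOT

A 6-joint arm with a two-finger parallel gripper is mounted at the origin on a cart in front of the work surface, level with it; the furniture and walls round the work are solid. World frame = base frame: x ahead of the robot, y to its left, z up, the work surface at z = 0. Lengths are in m, angles in rad, forces in N, time in s.
With the tool pointing down it reaches from about 0.375 to 0.975 m from the base axis. Payload 3.8 kg.
Tool frame: the origin (TCP) lies midway between the tips of the shut fingers; the grasp point (between the pads) lies 19 mm behind it; x points along the fingers, y is the direction in which the jaws open and shut, and the axes are right-handed (so a half turn about x gives the same grasp; the last joint's range is limited). The gripper opens to 88 mm and grips with 3 to 60 N. Pads are 18 mm wide; open, the fingers measure 123 mm over their backs; the gripper's body (75 mm by 187 mm) begins 45 mm behind the grasp point.
Start: joints at [-1.235, 0.264, 1.604, -0, 1.274, -0.037], TCP at [0.246, -0.629, 0.239] pointing down, gripper open.
Joint ranges: [-2.63, 2.63], [-0.94, 2.18], [0.31, 2.57], [-1.31, 4.45], [0, 2.66], [-2.55, 2.55]. Speed limits (rad/s): [2.57, 2.57, 3.14, 3.14, 3.14, 3.14].

INTERFACE

Orientations are given as a rotation vector (axis times angle).
In Python, from cell import manip, inverse_kinematics, cams, order gives the robot as it stands. Calls block until the motion is done:
- manip.move_pose(position, orientation): joint-space move of the TCP to a pose.
- manip.move_linear(position, rate=0.15, rot=None): straight line of the TCP; rot=None keeps the orientation; rate is the mean speed in m/s.
- manip.set_joints(angles): joint-space move.
- manip.set_gripper(opening, force=None): finger opening in m; force is the grip in N (None keeps the last); returns when the fingers have stopped.
- manip.dwell(seconds).
- inverse_kinematics(position, orientation): joint angles nearest the present ones, or None.
- manip.state(): the state.
- cams.capture(name): name is "scene" or "top" or "wrist"; returns a dict with "image" (420x560x3 uint8, blue, green, red), "z_map" (420x560 float32, m along the optical axis (not along the pixel's ray), 0 where there is no reading), "intrinsics" (3x3 intrinsics, pixels), "position" and "orientation" of the camera in the world; the wrist camera has in their place "T_tool_cam" (4x4, takes a point from camera to tool coordinates, whose origin is the TCP and whose axes are the tool frame's). Camera axes: x right, y down, z forward; pixel columns grow to the right and rows downward; lengths in m; the calibration is good to about 2 mm. A picture is of the moment at which its call begins: read the wrist's pose just before it.
A pose or a line that the arm cannot do raises manip.IKError and nothing moves.
- order.close_job(): hands the job in, once; it reports no verdict.
The state is a dict: "clock": time; "joint_pos": joint angles; "joint_velocities": joint speeds; "tau": joint torques, N m; "tool_pos": TCP position; "tcp_rot": TCP orientation; "contact_force": force on the tool from outside, world axes, zero at the start; "moment": the same for the moment, N m; "gripper_width": finger opening in m.
Only numpy, scipy, OpenCV 4.12 (cv2) and the standard library are available. Lean on these libraries where they do the work, as an engineer would, in place of code of your own. Each camera call takes 0.05 s, during which the arm holds its last target.

TASK

Set the loose brass-collared locating block lengthwise and centred on the empty narrow saddle of the hand carrier, let go of it, then take the carrier by its orange handle and lift it, with both blocks riding on it, at least 10 cm clear of the bench. Keep it level all the way, leave the block that is already loaded and the other loose things alone, and finish while still holding the carrier steady and level in the air.

Things in the scene. Friction and masses are not known exactly. Their poses are not given: they have to be found in the camera images.
- carrier: Loose hand carrier, 0.34 kg: aluminium plate 210 (x) by 70 mm (y), its top 30 mm above the bench, on four short legs at x = +-60 mm. Narrow raised saddles at x = +80 mm (empty) and -80 mm (occupied); orange bar handle across the middle. Origin: centre, level with the feet (bench height while it stands); x towards the empty saddle, z up. Any yaw.
- handle (a point): Centre of the orange handle bar, 134 mm above the carrier's feet: 18 mm thick (carrier's x), 66 mm long (its y), 24 mm high, on two 12 mm posts 42 mm apart. Grip it from above across the 18 mm, fingers closing along the carrier's x. The loaded blocks reach only 83 mm up and lie over 45 mm from the handle's middle.
- empty_saddle (a point): Centre of the empty saddle's flat top, 54 mm above the carrier's feet: a black rubber topped rib 52 mm long (carrier's x) and 18 mm wide (carrier's y), with no lips, so a block not centred across it tips off.
- full_saddle (a point): Centre of the top of the other saddle, of the same size, at x = -80 mm, on which the loaded block lies.
- brass_block: Block to load: dark brown, spring clip, pale brass collar near one end; 24 wide (x), 59 long (y), 27 mm high, 52 g. Lies upright on the brown sheet (top z = 4.6 mm), left. Origin: underside centre, z up. Base 24 mm wide, 9 high, y -25 to +27; above it 22 wide to 14-16 high; collar at +18. Grip across x at origin, tips just above the sheet. On the saddle its y goes along carrier's x, either way.
- loaded_block: Similar dark block with a plain steel post, 26 x 62 x 28 mm, lying loose on the occupied saddle, its length along the carrier's x. Origin: middle of its underside. It must stay there.
- casting: Bystander: grey rough casting, 60 x 110 x 28 mm, loose on the brown sheet at the back left. Origin: middle of its underside.
- flat_block: Bystander: dark locating block with no post, 25 x 52 x 21 mm, loose on the brown sheet at the left. Origin: middle of its underside.
- post_block: Bystander: dark locating block with a steel post, 24 x 60 x 29 mm, loose at the front right. Origin: middle of its underside.
Things that resemble listed ones, but are neither listed nor needed, are in the scene too. Leave any purple look-alike of the loaded_block alone.

How it is judged:
On the way, in this order (a step that is already met when the one before it is completed fails the run):
1. the brass-collared block lies centred on the empty saddle, let go, while the carrier stands on the bench (horizontal distance between brass_block and empty_saddle below 0.015 m and z of brass_block in the frame of empty_saddle between -0.004 and 0.006 m and angle between the y axis of each of brass_block, loaded_block and the x axis of carrier, either way round below 0.26 rad and angle between each of brass_block, loaded_block's own z axis and vertical below 0.14 rad and horizontal distance between loaded_block and full_saddle below 0.02 m and z of loaded_block in the frame of full_saddle between -0.004 and 0.006 m and contact force between each of brass_block, loaded_block and the arm below 0.05 N and contact force between each of brass_block, loaded_block and the fingers below 0.05 N and height (world z) of carrier below 0.005 m and linear speed of brass_block below 0.02 m/s), for 0.2 s.
2. the carrier is lifted level, more than 9 cm up, with both blocks on their saddles (horizontal distance between brass_block and empty_saddle below 0.015 m and z of brass_block in the frame of empty_saddle between -0.004 and 0.006 m and angle between the y axis of each of brass_block, loaded_block and the x axis of carrier, either way round below 0.26 rad and angle between each of brass_block, loaded_block's own z axis and vertical below 0.14 rad and horizontal distance between loaded_block and full_saddle below 0.02 m and z of loaded_block in the frame of full_saddle between -0.004 and 0.006 m and height (world z) of carrier above 0.09 m and angle between carrier's own z axis and vertical below 0.1 rad and contact force between each of brass_block, loaded_block and the arm below 0.05 N and contact force between each of brass_block, loaded_block and the fingers below 0.05 N), for 0.2 s.
At the end, for the whole second after the job is handed in: Carrier held by its handle, feet over 90 mm up, tilt under 0.10 rad, still (30 mm/s, 0.15 rad/s); brass block on the once empty saddle, within 15 mm of its centre and 0.26 rad of lengthwise; other block within 20 mm of its saddle centre; robot touches neither block (all of step 2 and contact force between carrier and the fingers above 1 N and distance between the grasp point and handle below 0.06 m and linear speed of each of carrier, brass_block below 0.03 m/s and angular speed of carrier below 0.15 rad/s); the arm keeps its last pose, push and grip.
It fails at once if the carrier is tipped by more than 0.2 rad (angle between carrier's own z axis and vertical above 0.2 rad).
It fails at once if the block already loaded is moved off its saddle (horizontal distance between loaded_block and full_saddle above 0.025 m or z of loaded_block in the frame of full_saddle below -0.008 m).
It fails at once if a bystander (casting, flat block, post block) is moved more than 25 mm (distance of any of casting, flat_block, post_block from where it was at the start of the episode above 0.025 m).
It also fails if it takes over 58 s, if anything falls off the work surface, if the arm or the gripper's body presses on something with over 40 N, if the wrist force passes 120 N, or if a joint passes its speed limit or range.

## Working session

There is one attempt and no reset: what is moved stays moved. The work goes in short steps, each a Python script; the robot and the scene stay as the last script left them, time stands still between calls to the robot, and variables do not carry over. Pictures are saved under pics/ and viewed, and the job is handed in when it is done.

```bash
ls; mkdir -p pics; python3 - <<'E'
from cell import manip,cams
import cv2,numpy as np
s=manip.state();print(s['clock'],s['tool_pos'],s['tcp_rot'],s['gripper_width'])
for n in ['scene','top']:
    c=cams.capture(n);cv2.imwrite(f'pics/{n}0.png',c['image']);np.savez(f'{n}0.npz',**c)
    print(n,c['intrinsics'].tolist(),c['position'],c['orientation'])
E
```

```text
pics
0.0 [ 0.24563059 -0.62798029  0.23740393] [ 2.01827525  0.3829138  -2.01890522] 0.0879660497562771
scene [[476.65959713009465, 0.0, 283.030122817099], [0.0, 476.65959713009465, 211.16102782240304], [0.0, 0.0, 1.0]] [0.13357027 0.97679618 0.66046204] [-0.58790635  2.43142164 -1.44478141]
top [[420.39118237266786, 0.0, 276.7318977327167], [0.0, 420.39118237266786, 210.58115262315667], [0.0, 0.0, 1.0]] [0.4075695 0.0598842 1.2304156] [-2.11402329  2.13498757 -0.18269498]
```

View pics/scene0.png

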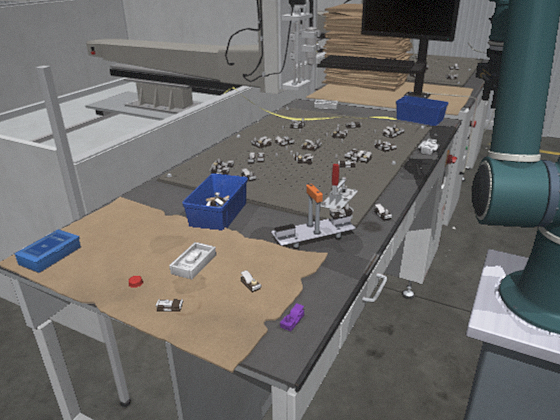

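View pics/top0.png

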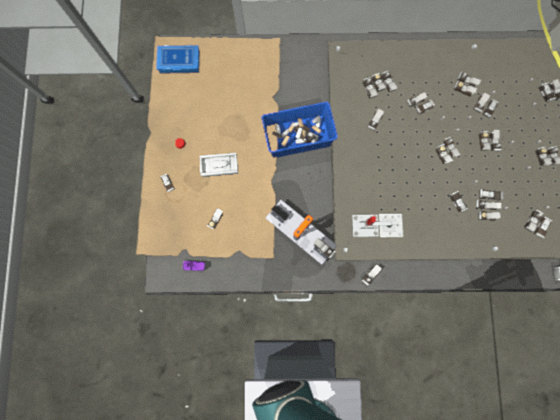

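```bash
cat > h.py <<'E'
import numpy as np,cv2
from scipy.spatial.transform import Rotation as R
def load(n): return dict(np.load(n))
def ray(c,px,z):
    K=c['intrinsics'];d=R.from_rotvec(c['orientation']).as_matrix()@(np.linalg.inv(K)@[px[0],px[1],1.])
    return c['position']+d*(z-c['position'][2])/d[2]
def cloud(c,T=None):
    K=c['intrinsics'];z=c['z_map'];v,u=np.mgrid[:z.shape[0],:z.shape[1]]
    P=np.stack([(u-K[0,2])/K[0,0]*z,(v-K[1,2])/K[1,1]*z,z],-1)
    if T is None: return P@R.from_rotvec(c['orientation']).as_matrix().T+c['position']
    return P@T[:3,:3].T+T[:3,3]
E
python3 - <<'E'
from h import *
c=load('top0.npz');s=load('scene0.npz')
a=cv2.resize(c['image'][160:270,150:410],None,fx=3,fy=3,interpolation=cv2.INTER_CUBIC)
b=cv2.resize(s['image'][150:330,120:400],None,fx=2.8,fy=2.8,interpolation=cv2.INTER_CUBIC)
cv2.imwrite('pics/tz.png',a);cv2.imwrite('pics/sz.png',b)
P=cloud(c)
for n,p,z in [('b1',(167,182),.03),('b2',(215,217),.03),('handle',(303,227),.146),('bench',(200,285),0)]:
    print(n,ray(c,p,z).round(3),P[p[1],p[0]].round(3))
E
```

```text
b1 [0.714 0.39  0.03 ] [0.716 0.392 0.021]
b2 [0.608 0.247 0.03 ] [0.61  0.249 0.017]
handle [ 0.559 -0.001  0.146] [ 0.56  -0.001  0.144]
bench [0.414 0.291 0.   ] [ 0.414  0.292 -0.002]
```

View pics/tz.png

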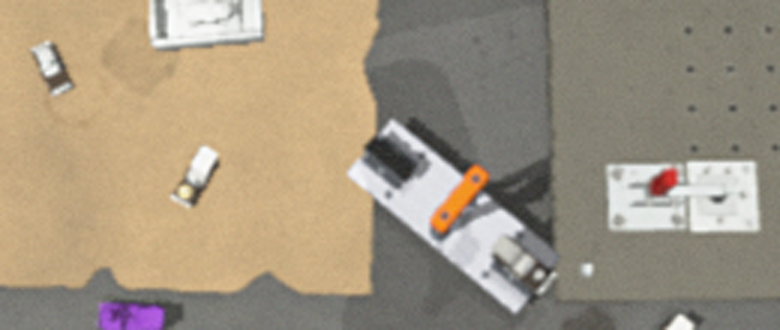

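View pics/sz.png

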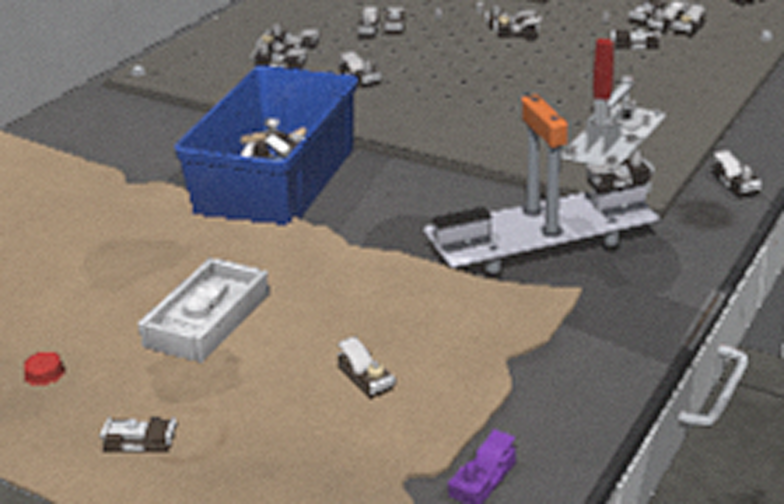

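```bash
cat >> h.py <<'E'
def down(a):
    x=np.array([0,0,-1.]);y=np.array([np.cos(a),np.sin(a),0]);return R.from_matrix(np.stack([x,y,np.cross(x,y)],1)).as_rotvec()
E
python3 - <<'E'
from h import *
from cell import manip,cams,inverse_kinematics
c=load('top0.npz')
f=lambda x,y:(150+x/3,160+y/3)
b0,b1=ray(c,f(187,191),.03),ray(c,f(205,158),.03)
sad=ray(c,f(393,155),.054);ld=ray(c,f(525,262),.08)
h0,h1=ray(c,f(477,175),.146),ray(c,f(440,222),.146)
print(b0,b1,sad,ld,h0,h1)
ang=lambda d:np.degrees(np.arctan2(d[1],d[0]))
print('block y',ang(b0-b1),'carrier x',ang(sad-ld),'handle',ang(h1-h0))
w=cams.capture('wrist');print(w['T_tool_cam'].round(4).tolist(),w['intrinsics'].tolist())
s=manip.state();print(R.from_rotvec(s['tcp_rot']).as_matrix().round(3).tolist())
for a in np.radians(range(-180,180,30)):
    for p in ([.61,.25,.2],[.56,0,.3],[.63,.05,.15]):
        q=inverse_kinematics(p,down(a)); print(np.degrees(a).round(),p,None if q is None else np.round(q,2))
E
```

```text
[0.58812996 0.25405524 0.03      ] [0.62022082 0.2372035  0.03      ] [0.61697152 0.05538974 0.054     ] [ 0.51198843 -0.06376015  0.08      ] [ 0.58214209 -0.01716689  0.146     ] [0.54131926 0.01574604 0.146     ]
block y 152.29487492822233 carrier x 48.61669272168392 handle 141.12291917094632
[[0.0011, -0.2791, 0.9603, -0.1466], [1.0, 0.001, -0.0008, 0.0], [-0.0008, 0.9603, 0.2791, -0.0722], [0.0, 0.0, 0.0, 1.0]] [[333.2176144238624, 0.0, 282.80207873892414], [0.0, 333.2176144238624, 209.79333996829683], [0.0, 0.0, 1.0]]
[[-0.001, 0.364, -0.931], [0.002, -0.931, -0.364], [-1.0, -0.002, -0.0]]
-180.0 [0.61, 0.25, 0.2] None
-180.0 [0.56, 0, 0.3] None
-180.0 [0.63, 0.05, 0.15] None
-150.0 [0.61, 0.25, 0.2] None
-150.0 [0.56, 0, 0.3] None
-150.0 [0.63, 0.05, 0.15] None
-120.0 [0.61, 0.25, 0.2] [0.35 0.26 1.68 0.   1.2  2.45]
-120.0 [0.56, 0, 0.3] [-0.04  0.01  1.77  0.    1.35  2.05]
-120.0 [0.63, 0.05, 0.15] [0.04 0.25 1.79 0.   1.1  2.13]
-90.0 [0.61, 0.25, 0.2] [ 0.35  0.26  1.68 -0.    1.2   1.92]
-90.0 [0.56, 0, 0.3] [-0.04  0.01  1.77 -0.    1.35  1.53]
-90.0 [0.63, 0.05, 0.15] 
[... 716 characters left out ...]
 0.04  0.25  1.79  0.    1.1  -0.48]
60.0 [0.61, 0.25, 0.2] [ 0.35  0.26  1.68 -0.    1.2  -0.7 ]
60.0 [0.56, 0, 0.3] [-0.04  0.01  1.77 -0.    1.35 -1.09]
60.0 [0.63, 0.05, 0.15] [ 0.04  0.25  1.79 -0.    1.1  -1.01]
90.0 [0.61, 0.25, 0.2] [ 0.35  0.26  1.68 -0.    1.2  -1.22]
90.0 [0.56, 0, 0.3] [-0.04  0.01  1.77  0.    1.35 -1.62]
90.0 [0.63, 0.05, 0.15] [ 0.04  0.25  1.79 -0.    1.1  -1.53]
120.0 [0.61, 0.25, 0.2] [ 0.35  0.26  1.68 -0.    1.2  -1.74]
120.0 [0.56, 0, 0.3] [-0.04  0.01  1.77 -0.    1.35 -2.14]
120.0 [0.63, 0.05, 0.15] [ 0.04  0.25  1.79 -0.    1.1  -2.05]
150.0 [0.61, 0.25, 0.2] [ 0.35  0.26  1.68 -0.    1.2  -2.27]
150.0 [0.56, 0, 0.3] None
150.0 [0.63, 0.05, 0.15] None
```

```bash
cat >> h.py <<'E'
def wcap(name):
    from cell import manip,cams
    s=manip.state();w=cams.capture('wrist')
    T=np.eye(4);T[:3,:3]=R.from_rotvec(s['tcp_rot']).as_matrix();T[:3,3]=s['tool_pos'];T=T@w['T_tool_cam']
    c=dict(image=w['image'],z_map=w['z_map'],intrinsics=w['intrinsics'],position=T[:3,3],orientation=R.from_matrix(T[:3,:3]).as_rotvec())
    np.savez(name+'.npz',**c);cv2.imwrite(f'pics/{name}.png',c['image']);return c
E
python3 - <<'E'
from h import *
from cell import manip
manip.set_gripper(.06)
manip.move_pose([.606,.245,.17],down(np.radians(62)))
wcap('w1');print(manip.state()['clock'],manip.state()['tool_pos'])
E
```

```text
4.0917 [0.60634404 0.2442893  0.17007544]
```

View pics/w1.png

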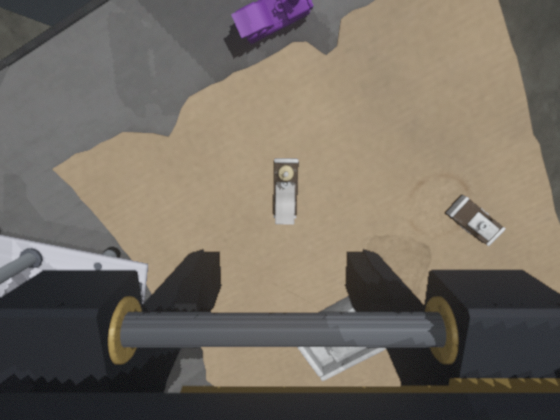

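```bash
python3 - <<'E'
from h import *
c=load('w1.npz');P=cloud(c);I=c['image']
cv2.imwrite('pics/w1z.png',cv2.resize(I[140:250,220:350],None,fx=6,fy=6,interpolation=cv2.INTER_CUBIC)[:600])
roi=np.zeros(P.shape[:2],bool);roi[140:240,255:320]=1
m=roi&(P[...,2]>.0075)&(c['z_map']>0)
print('sheet z',np.median(P[150:200,230:260,2]))
q=P[m];print(len(q),q[:,2].max())
for lo,hi in [(.0075,.05),(.0075,.016),(.018,.05)]:
    k=q[(q[:,2]>lo)&(q[:,2]<hi)]
    r=cv2.minAreaRect((k[:,:2]*1000).astype(np.float32));print(lo,r)
v,u=np.where(m);print(cv2.minAreaRect(np.stack([u,v],1).astype(np.float32)))
E
```

```text
sheet z 0.005884717652241023
1681 0.03332839129327103
0.0075 ((607.7879638671875, 248.3922119140625), (60.031829833984375, 95.11679077148438), 61.95667266845703)
0.0075 ((607.7879638671875, 248.3922119140625), (60.031829833984375, 95.11679077148438), 61.95667266845703)
0.018 ((604.0606689453125, 248.13262939453125), (21.786853790283203, 59.06289291381836), 61.48657989501953)
((287.0, 188.99996948242188), (63.99999237060547, 97.99998474121094), 0.0)
```

View pics/w1z.png

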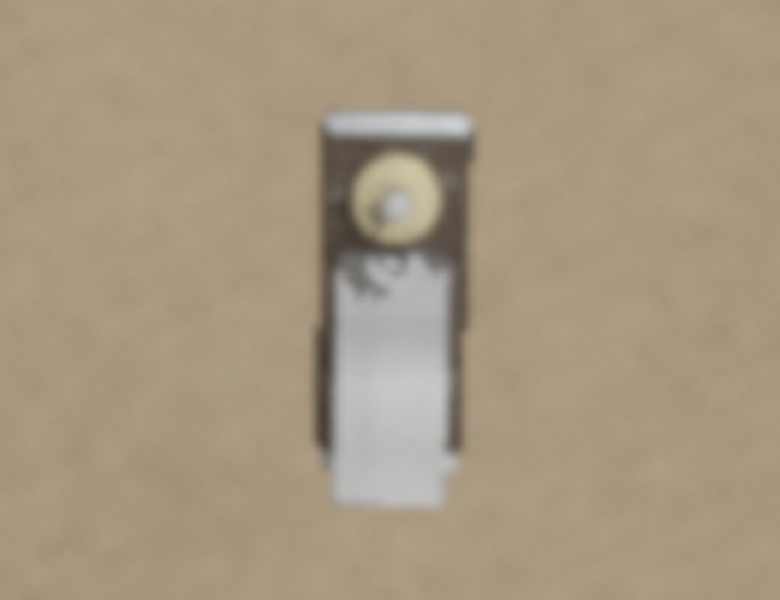

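```bash
python3 - <<'E'
from h import *
c=load('w1.npz');P=cloud(c)
t=np.radians(151.5);d=np.array([np.cos(t),np.sin(t)])
for px in [(286.2,173.3)]:
    p=P[173,286];r=ray(c,px,p[2]);print(p,r,r[:2]-.018*d)
f=lambda x,y:(220+x/6,140+y/6)
# steel end plate top and clip end edges
A=ray(c,f(398,112),.0046+.012);B=ray(c,f(390,505),P[140+490//6,220+390//6,2]);print(A,B,P[222,285],P[160,286])
L=ray(c,f(322,390),.012);Rr=ray(c,f(462,390),.012);print(L,Rr,(L+Rr)/2)
c0=load('top0.npz');print('top collar',ray(c0,(212.3,223.7),.03))
E
```

```text
[0.58838717 0.25742265 0.03135285] [0.58869952 0.25745293 0.03135285] [0.60451823 0.24886407]
[0.57939464 0.26268218 0.0166    ] [0.63054448 0.23414346 0.02675183] [0.62879326 0.23507402 0.02642352] [0.57969632 0.26212861 0.02155022]
[0.61301661 0.23139142 0.012     ] [0.62341208 0.25091374 0.012     ] [0.61821434 0.24115258 0.012     ]
top collar [0.58803361 0.2541499  0.03      ]
```

```bash
python3 - <<'E'
from h import *
from cell import manip
o=down(np.radians(61.5))
manip.move_linear([.6033,.2492,.05],rate=.2,rot=o)
manip.move_linear([.6033,.2492,.0072],rate=.06)
s=manip.state();print(s['tool_pos'],s['contact_force'])
manip.set_gripper(0,force=15)
s=manip.state();print(s['gripper_width'],s['tool_pos'],s['contact_force'])
manip.move_linear([.6033,.2492,.10],rate=.12)
s=manip.state();print(s['gripper_width'],s['contact_force'],s['clock'])
wcap('w2')
E
```

```text
[0.60349822 0.24928045 0.00724182] [-0.36020361 -0.06661529  0.92815286]
0.023125150994118507 [0.60333587 0.24918165 0.00733872] [-0.53128523 -0.48958403  1.29064597]
0.023281495229103638 [-0.23814181  1.09810266 -1.53485715] 7.275
```

View pics/w2.png

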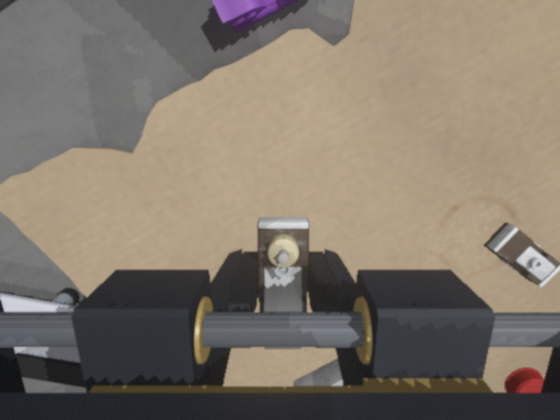

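```bash
python3 - <<'E'
from h import *
from cell import manip
c=load('w2.npz');P=cloud(c);p=P[250,283];print('collar',p)
t=np.radians(151.5);d=np.array([np.cos(t),np.sin(t)])
r=ray(c,(283.5,249.5),p[2]);print(r,r[:2]-.018*d,'along offset',(r[:2]-[.6033,.2492])@d)
manip.move_linear([.6033,.2492,.2],rate=.2)
manip.move_pose([.617,.055,.21],down(np.radians(-40)))
wcap('w3');print(manip.state()['clock'],manip.state()['gripper_width'])
E
```

```text
collar [0.58671993 0.25800082 0.12011084]
[0.58662403 0.25828389 0.12011084] [0.60244274 0.24969503] along offset 0.01898958334925624
9.3417 0.02329529670283374
```

View pics/w3.png

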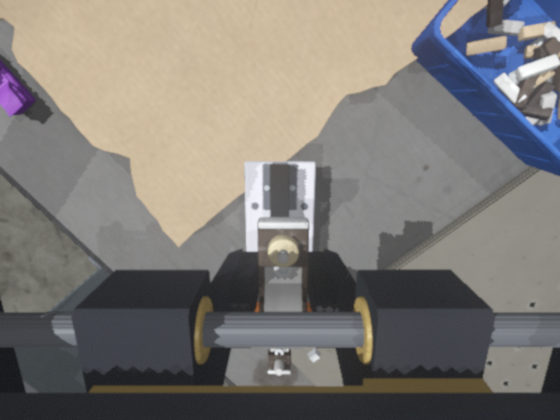

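```bash
python3 - <<'E'
from h import *
c=load('w3.npz');P=cloud(c);I=c['image']
cv2.imwrite('pics/w3z.png',cv2.resize(I[150:250,220:340],None,fx=6,fy=6,interpolation=cv2.INTER_CUBIC))
# plate edges: bright rows
g=cv2.cvtColor(I,cv2.COLOR_BGR2GRAY).astype(float)
Ls,Rs,SL,SR=[],[],[],[]
for v in range(168,214,3):
    row=g[v]; gr=np.gradient(cv2.GaussianBlur(row[None],(3,1),0)[0])
    l=235+np.argmax(gr[235:258]);r=303+np.argmin(gr[303:325])
    sl=262+np.argmin(gr[262:280]);sr=282+np.argmax(gr[282:300])
    Ls.append(ray(c,(l,v),.03));Rs.append(ray(c,(r,v),.03));SL.append(ray(c,(sl,v),.054));SR.append(ray(c,(sr,v),.054))
for n,E in [('L',Ls),('R',Rs),('SL',SL),('SR',SR)]:
    E=np.array(E)[:,:2].astype(np.float32);f=cv2.fitLine(E,cv2.DIST_HUBER,0,.01,.01).ravel();print(n,np.degrees(np.arctan2(f[1],f[0]))%180,f[2:])
gv=np.gradient(g[:,250:262].mean(1));v=155+np.argmax(gv[155:172]);print('end v',v,g[155:175,250:262].mean(1).round())
a=np.array([ray(c,(x,v-.0),.03) for x in (246,315)]);print(a,np.linalg.norm(a[0]-a[1]),a.mean(0))
print('plate z',P[180:200,250:260,2].mean(),'saddle z',P[175:200,276:286,2].mean())
# handle from top
t=load('top0.npz');h=cv2.cvtColor(t['image'],cv2.COLOR_BGR2HSV);m=cv2.inRange(h,(5,150,120),(18,255,255));Q=cloud(t)
v_,u_=np.where((m>0)&(Q[...,2]>.135)&(Q[...,2]<.155))
q=np.array([ray(t,(x,y),.146)[:2] for x,y in zip(u_,v_)]);print('handle',len(q),q.mean(0),cv2.minAreaRect((q*1000).astype(np.float32)))
E
```

```text
L 48.2706 [0.5871861  0.07988952]
R 49.4288 [0.6395433  0.03465327]
SL 51.210354 [0.6060724  0.07262756]
SR 49.225502 [0.63130414 0.05376323]
end v 162 [192. 193. 193. 193. 193. 194. 200. 212. 219. 223. 225. 227. 229. 230.
 230. 228. 227. 227. 227. 227.]
[[0.60529219 0.09858939 0.03      ]
 [0.65698788 0.05541268 0.03      ]] 0.0673548283772749 [0.63114003 0.07700103 0.03      ]
plate z 0.03056809644005056 saddle z 0.05441119670619363
handle 136 [ 0.5634076  -0.00132355] ((562.6082153320312, -1.1501216888427734), (17.64394760131836, 64.83616638183594), 53.12156677246094)
```

View pics/w3z.png

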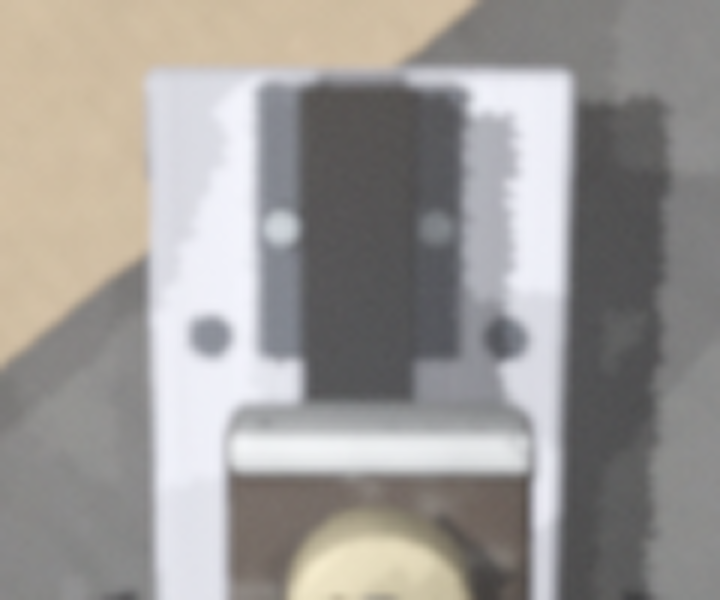

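```bash
python3 - <<'E'
from h import *
c=load('w3.npz');f=lambda x,y:(220+(x-2.5)/6,150+(y-2.5)/6)
ra=lambda x,y,z:ray(c,f(x,y),z)[:2]
far=(ra(303,120,.054)+ra(415,120,.054))/2;near=(ra(305,390,.054)+ra(412,390,.054))/2
d=far-near;print('rubber w',np.linalg.norm(ra(303,120,.054)-ra(415,120,.054)),'axis',np.degrees(np.arctan2(d[1],d[0])))
d/=np.linalg.norm(d)
E=ra(362,77,.054);print('rubber end',E,'saddle c',E-.026*d)
pl=(ra(148,70,.03)+ra(574,70,.03))/2;print('plate w',np.linalg.norm(ra(148,70,.03)-ra(574,70,.03)),pl,'saddle c',pl-.025*d)
p0=ra(148,70,.03)+ra(574,70,.03);p1=ra(157,560,.03)+ra(557,560,.03);e=p0-p1;print('plate axis',np.degrees(np.arctan2(e[1],e[0])))
print('from handle',np.array([.5626,-.00115])+.08*d)
s=load('scene0.npz')
E
```

```text
rubber w 0.016985722041628393 axis 49.843235635543955
rubber end [0.63285612 0.07951657] saddle c [0.61608921 0.05964521]
plate w 0.06926429213186486 [0.6310483  0.07803073] saddle c [0.61492627 0.05892366]
plate axis 49.496516331567186
from handle [0.61419049 0.05999263]
```

```bash
python3 - <<'E'
from h import *
from cell import manip
manip.move_linear([.6147,.0588,.11],rate=.12,rot=down(np.radians(-40.3)))
c=wcap('w4');s=manip.state();print(s['clock'],s['tool_pos'])
cv2.imwrite('pics/w4z.png',cv2.resize(c['image'][160:320,200:370],None,fx=3.7,fy=3.7,interpolation=cv2.INTER_CUBIC))
E
```

```text
10.375 [0.61573163 0.05886377 0.11127055]
```

View pics/w4z.png

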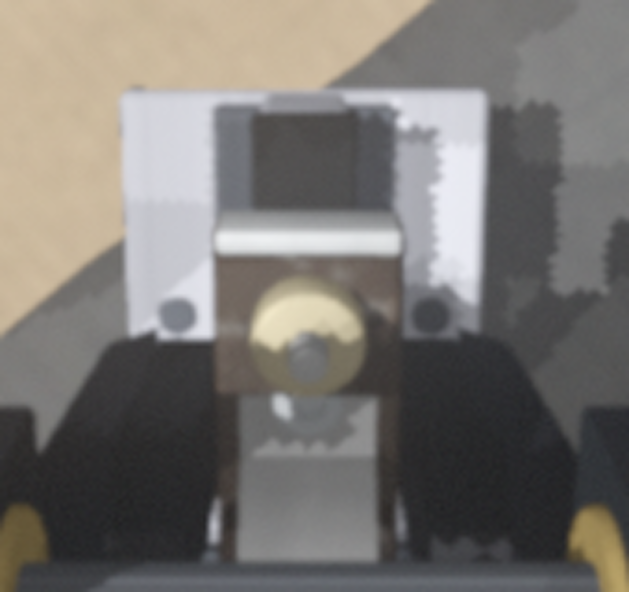

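```bash
python3 - <<'E'
from h import *
c=load('w4.npz');k=3.7;f=lambda x,y:(200+(x-1.35)/k,160+(y-1.35)/k)
ra=lambda x,y,z:ray(c,f(x,y),z)[:2]
t=np.radians(49.7);d=np.array([np.cos(t),np.sin(t)]);n=np.array([-d[1],d[0]])
pl=(ra(121,92,.03)+ra(488,92,.03))/2;print('plate end->saddle',pl-.025*d)
E=(ra(252,165,.054)+ra(358,165,.054))/2;print('rubber lateral pt',E@n,'handle/saddle est lateral',np.array([.615,.0592])@n,'tcp',np.array([.6147,.0588])@n)
fz=.111-.0026+.018
b=(ra(215,240,fz)+ra(402,240,fz))/2;print('block lateral',b@n, 'collar',ra(306,352,.111+.024)@n,'collar along', (ra(306,352,.111+.024)-[.6157,.0588])@d)
print('rubber end along->saddle', ra(305,110,.054)@d-.026, np.array([.615,.0592])@d)
from cell import manip
print(manip.state()['tool_pos'])
E
```

```text
plate end->saddle [0.61482479 0.05884563]
rubber lateral pt -0.430982296759272 handle/saddle est lateral -0.4307510678158291 tcp -0.43078098322872466
block lateral -0.4315006111684636 collar -0.4312319693525466 collar along 0.017821300386036385
rubber end along->saddle 0.44344590396756395 0.4429256795169173
[0.61573163 0.05886377 0.11127055]
```

```bash
python3 - <<'E'
from h import *
from cell import manip
manip.dwell(.3);print(manip.state()['tool_pos'],manip.state()['contact_force'])
o=down(np.radians(-40.3))
manip.move_linear([.6148,.0589,.064],rate=.06,rot=o);manip.dwell(.2)
s=manip.state();print(s['tool_pos'],s['contact_force']);f0=s['contact_force'][2]
for z in (.060,.059,.058,.0572,.0565,.0558):
    manip.move_linear([.6148,.0589,z],rate=.02);manip.dwell(.1)
    s=manip.state();print(z,s['tool_pos'].round(4),s['contact_force'].round(2))
    if s['contact_force'][2]-f0>1.5: break
print(s['clock'])
wcap('w5')
E
```

```text
[0.61504607 0.05880185 0.11059541] [-0.38700263 -0.24159352 -1.36442798]
[0.61524449 0.05894103 0.06460079] [ 0.49628243 -0.15641985 -1.88023509]
0.06 [0.6147 0.0589 0.0599] [-0.34 -0.31 -1.43]
0.059 [0.6148 0.0589 0.059 ] [ 0.39 -0.89 -1.72]
0.058 [0.6148 0.0589 0.058 ] [-0.46 -0.44  0.17]
12.9417
```

View pics/w5.png

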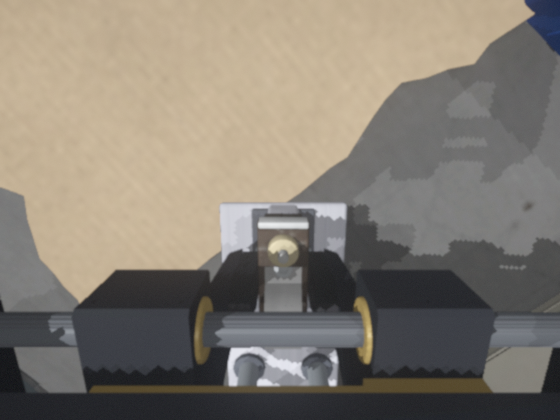

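```bash
python3 - <<'E'
from h import *
from cell import manip
manip.set_gripper(.03);manip.set_gripper(.05);manip.dwell(.2)
print(manip.state()['contact_force'],manip.state()['gripper_width'])
manip.move_linear([.6148,.0589,.11],rate=.06)
manip.move_linear([.6148,.0589,.20],rate=.2);manip.dwell(.2)
c=wcap('w6');s=manip.state();print(s['clock'],s['tool_pos'])
cv2.imwrite('pics/w6z.png',cv2.resize(c['image'][140:380,150:420],None,fx=2.4,fy=2.4,interpolation=cv2.INTER_CUBIC))
E
```

```text
[-0.00678852 -0.61169918 -1.21758558] 0.050349543297347484
15.8583 [0.61362005 0.0588426  0.19785553]
```

View pics/w6z.png

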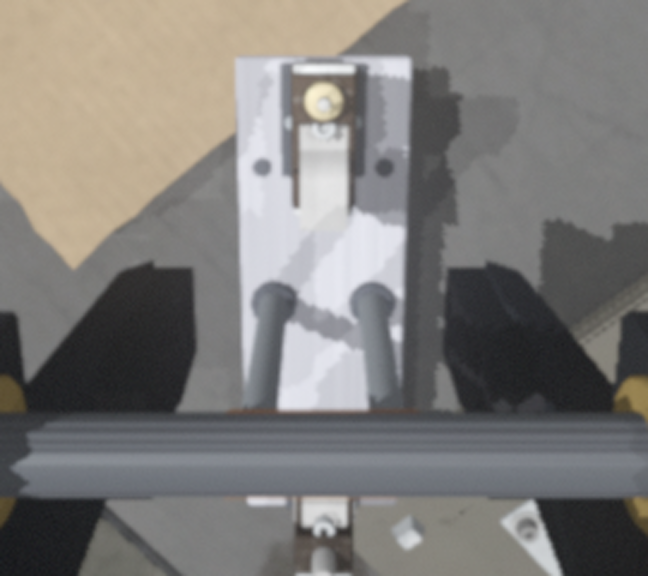

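```bash
python3 - <<'E'
from h import *
from cell import manip
c=load('w6.npz');P=cloud(c);r=ray(c,(284.6,182.5),.054+.0265);t=np.radians(49.7);d=np.array([np.cos(t),np.sin(t)])
print('block origin',r[:2]-.018*d, P[182,284])
manip.set_gripper(.06)
manip.move_linear([.6148,.0589,.25],rate=.25)
manip.move_pose([.563,-.0018,.25],down(np.radians(49.7)));manip.dwell(.3)
c=wcap('w7');s=manip.state();print(s['clock'],s['tool_pos'])
P=cloud(c);m=cv2.inRange(cv2.cvtColor(c['image'],cv2.COLOR_BGR2HSV),(5,150,80),(18,255,255))
v,u=np.where((m>0)&(P[...,2]>.14)&(P[...,2]<.152))
q=np.array([ray(c,(x,y),.146)[:2] for x,y in zip(u,v)]);print(len(q),u.min(),u.max(),v.min(),v.max(),cv2.minAreaRect((q*1000).astype(np.float32)))
E
```

```text
block origin [0.61431017 0.05826518] [0.62593657 0.07272198 0.08116972]
18.4 [ 0.56305581 -0.00173867  0.25002431]
306 272 292 212 245 ((575.6148681640625, -12.615911483764648), (15.908914566040039, 27.780750274658203), 49.228214263916016)
```

View pics/w7.png

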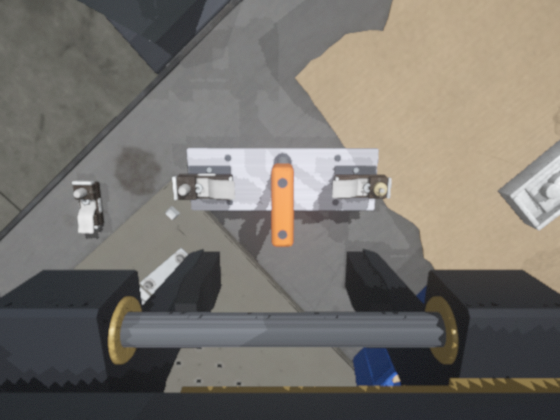

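```bash
python3 - <<'E'
from h import *
c=load('w7.npz')
m=cv2.inRange(cv2.cvtColor(c['image'],cv2.COLOR_BGR2HSV),(3,120,80),(20,255,255));m[260:]=0;m[:,:255]=0;m[:,310:]=0;m[:150]=0
v,u=np.where(m>0)
q=np.array([ray(c,(x,y),.146)[:2] for x,y in zip(u,v)]);print(len(q),v.min(),v.max(),cv2.minAreaRect((q*1000).astype(np.float32)),q.mean(0))
h0,h1=ray(c,(283,183),.146),ray(c,(282.5,235),.146);print((h0+h1)/2,np.linalg.norm(h0-h1))
E
```

```text
1531 164 246 ((561.5862426757812, -0.5903244018554688), (17.361576080322266, 66.43296813964844), 49.18034362792969) [ 5.61038503e-01 -2.60219462e-04]
[ 0.56384972 -0.00186973  0.146     ] 0.042350428683596834
```

```bash
python3 - <<'E'
from h import *
from cell import manip
o=down(np.radians(49.5))
manip.move_linear([.5625,-.0013,.17],rate=.15,rot=o)
manip.move_linear([.5625,-.0013,.115],rate=.06);manip.dwell(.2)
s=manip.state();print(s['tool_pos'],s['contact_force'])
for w in (.035,.025,.021): manip.set_gripper(w,force=10)
manip.set_gripper(0.0,force=10);manip.set_gripper(0.0,force=45);manip.dwell(.3)
s=manip.state();print(s['gripper_width'],s['contact_force'],s['moment'],s['clock'])
manip.move_linear([.5625,-.0013,.125],rate=.02);manip.dwell(.3)
s=manip.state();print(s['gripper_width'],s['contact_force'],s['moment'],s['tool_pos'],s['clock'])
wcap('w8')
E
```

```text
[ 0.56287496 -0.00132879  0.11553043] [ 0.37057872  0.34092332 -0.08310796]
0.017233176989598163 [-1.87893981 -2.18154099  1.10879203] [-0.40634597  0.21422245 -0.01916331] 22.2583
0.017380324539966834 [ 0.07724108 -1.07761457 -4.69768971] [-0.05237088 -0.12617235  0.01222353] [ 0.56243149 -0.00132495  0.12488306] 23.2083
```

View pics/w8.png

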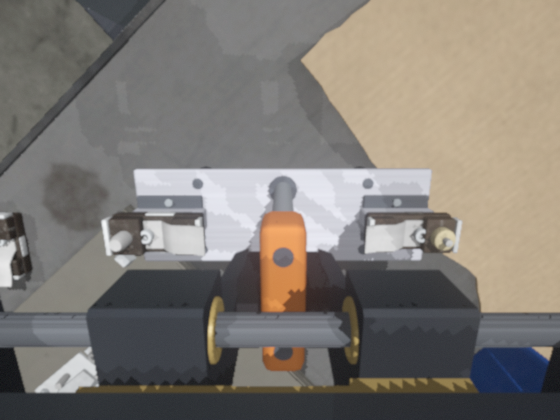

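Carrier held, 4.6 N of load, both blocks riding on it. Lifting on gently.

```bash
python3 - <<'E'
from h import *
from cell import manip,cams
manip.move_linear([.5625,-.0013,.245],rate=.04);manip.dwell(.6)
s=manip.state();print(s['gripper_width'],s['contact_force'],s['tool_pos'],s['clock'])
c=wcap('w9');P=cloud(c)
t=cams.capture('scene');cv2.imwrite('pics/s9.png',cv2.resize(t['image'][100:300,180:440],None,fx=3,fy=3,interpolation=cv2.INTER_CUBIC))
for u,v in [(150,185),(410,185),(250,200),(310,200),(150,250),(400,255)]: print((u,v),P[v,u].round(4))
E
```

```text
0.017202435148536456 [-0.62432613  0.40834747 -5.57646451] [ 0.56251347 -0.00131602  0.24501704] 27.0083
(150, 185) [ 0.4844 -0.0573  0.1609]
(410, 185) [0.6039 0.0825 0.1598]
(250, 200) [ 0.5384 -0.0111  0.1604]
(310, 200) [0.566  0.0217 0.1612]
(150, 250) [ 0.517  -0.0744  0.1927]
(400, 255) [0.6434 0.0462 0.1603]
```

View pics/s9.png

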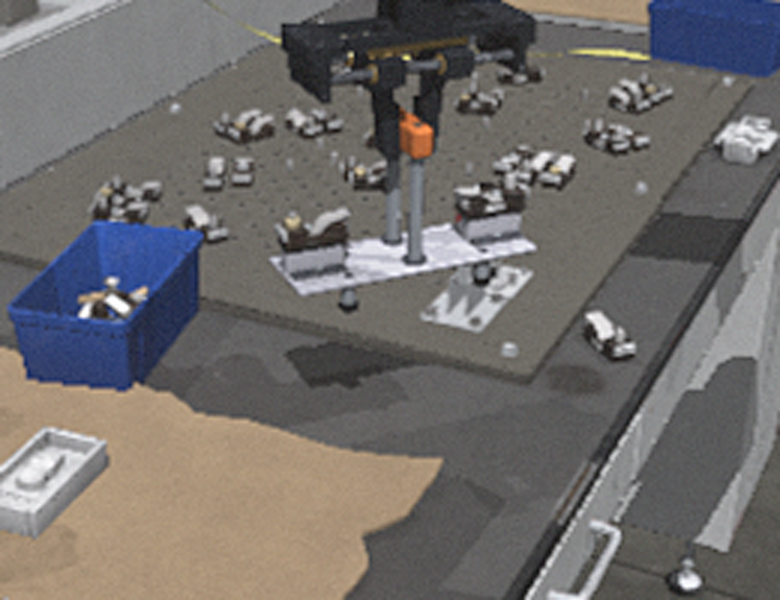

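View pics/w9.png

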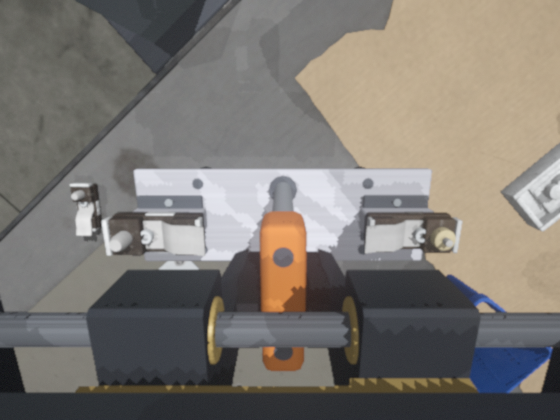

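```bash
python3 - <<'E'
from cell import manip,order
s=manip.state();print(s['gripper_width'],abs(s['joint_velocities']).max(),s['clock'])
order.close_job()
E
```

```text
0.017189193501682555 0.0010953401057453463 27.1083
the job is handed in; nothing more can be done
```

I set the brass-collared block on the empty saddle, let go of it, then lifted the carrier by its orange handle and handed the job in at 27 s. The carrier was still held in the air.

**Block placement:** after release, the block measured about 1 mm from the saddle centre, lengthwise, with its collar outwards.

**Lift:** the feet are about 130 mm up. Depth readings across the plate top lie between 159.8 and 161.2 mm, so it is level to within measurement noise. The grip is steady at 17.2 mm opening and 45 N. Joint speeds were near zero just before I handed in.

**Blocks:** in the last wrist picture both blocks sit on their saddles, in the same image position as just after lift-off.

**Other loose things:** I did not touch the casting, the flat block, the post block or the purple look-alike, and felt no unexpected contact. I did not re-measure the bystanders at the end.

**Disagreements between checks:** all were small. Position estimates from different views differed by 1–3 mm. The reported tool position was up to about 2 mm off target just after some moves, but came within about 0.5 mm once settled.

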